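Draw out the ashing furnace's tray with the furnace hook

ROBOT

A 6-joint arm with a two-finger parallel gripper is mounted at the origin on a cart in front of the work surface, level with it; the furniture and walls round the work are solid. World frame = base frame: x ahead of the robot, y to its left, z up, the work surface at z = 0. Lengths are in m, angles in rad, forces in N, time in s.
With the tool pointing down it reaches from about 0.35 to 0.85 m from the base axis. Payload 8.1 kg.
Tool frame: the origin (TCP) lies between the finger pads; the fingertips stand 14 mm ahead of it and the grasp point (between the pads) lies 5 mm behind it; z points along the fingers, y is the line along which they close (so a half turn about z gives the same grasp; the last joint's range is limited). The gripper opens to 93 mm and grips with 3 to 60 N. Pads are 15 mm wide; open, the fingers measure 128 mm over their backs; the gripper's body (75 mm by 188 mm) begins 65 mm behind the grasp point.
Start: joints at [1.036, 0.13, 1.488, -0, 1.523, -0.085], TCP at [0.261, 0.54, 0.233] pointing down, gripper open.
Joint ranges: [-2.96, 2.96], [-0.89, 2.26], [0.02, 2.5], [-1.34, 4.48], [0, 2.73], [-2.66, 2.66]. Speed limits (rad/s): [2.39, 2.39, 2.79, 3.14, 3.14, 3.14].

INTERFACE

Orientations are given as a rotation vector (axis times angle).
In Python, from plant import robot gives the robot as it stands.
- The arm moves only by the tool arm_command, never from a script. Its argument "targets" is a list of rows, each an object of numbers: "x", "y", "z": the shift along the world's x, y, z in units of 500 mm (1.0 is 500 mm); "rx", "ry", "rz": the turn, a rotation vector about the world's x, y, z in units of 2 rad (1.0 is 2 rad); "claw": the closure in counts, from 0 (fully open) to 255 (shut). In form: [{"x": .., "y": .., "z": .., "rx": .., "ry": .., "rz": .., "claw": ..}, ...]. A call has 1 to 10 rows; each row is the pose to reach, as a shift and turn from the pose commanded when the call began; what a row does not reach only later rows make up. A row lasts 1/12 s, in which the tool goes at most 41.7 mm and 7.16 degrees, less where a joint would pass 70% of its speed; a pose out of reach is approached as far as the arm can. A call with a number of a shift or a turn outside -1 to 1 is refused whole. A call with a gripper value outside its range is refused whole. The fingers move at their own pace and stop on an object; "squeeze" is the grip in N (left out, the last holds). Time passes only in rows, so rows that repeat a pose let the fingers close. It gives the time, the measured TCP pose, the force, the opening and the grip force at its end, in the units of the state.
- robot.read_state(): the state, without advancing time (a new reading comes with each control period).
- robot.read_camera(name): name is "scene" or "top"; returns (picture, depth): 420x560x3 uint8, red, green, blue; 420x560 float32, m along the optical axis (not along the pixel's ray), 0 where there is no reading.
- robot.get_calibration(name): a dict with "intrinsics" (3x3 intrinsics, pixels), "origin" and "orientation" of the camera in the world. Camera axes: x right, y up, looking along -z (the intrinsics and any distortion apply to the point x, -y, -z); pixel columns grow to the right and rows downward; lengths in m; the calibration is good to about 2 mm. A picture is of the moment at which its call begins. get_calibration takes no time and is no camera call.
- robot.close_job(): hands the job in; it is judged then, once.
The state is a dict: "t": time; "q": joint angles; "dq": joint speeds; "joint_torque": joint torques, N m; "tool_pos": TCP position; "orientation": TCP orientation; "force": force on the tool from outside, world axes, zero at the start; "wrist_torque": the same for the moment, N m; "opening": finger opening in m; "gripper_force": force on a finger pad.
Only numpy, scipy, OpenCV 4.12 (cv2) and the standard library are available. Lean on these libraries where they do the work, as an engineer would, in place of code of your own. Each camera call takes 0.05 s, during which the arm holds its last target. There are 200 camera calls.

TASK

The ashing furnace is off and its tray has to be drawn out so the crucibles can be collected. Take the furnace hook from its rest, drop its bent end through the hole in the tray's front tab and draw the tray gently straight out until you feel it come up against its stop (it is set differently each time and cannot be seen; do not force it), keeping the gripper off the tray and the crucibles standing. Then unhook, lay the hook back in its rest the way it lay, and leave the tray out and the other things on the bench undisturbed.

Things in the scene. Friction and masses are not known exactly. Their poses are not given: they have to be found in the camera images.
- furnace: Fixed bench furnace, a grey painted box 160 mm deep (x), 140 mm wide (y), 151 mm high, with a short flue on top and its mouth in the -x face, 80 mm in front of the origin. Origin: centre of its underside, on the bench; +x points into the furnace, z up. The tray slides out level along the furnace's -x.
- stop_bar: Steel bar fixed inside the furnace under the tray, 110 mm long, unseen; its pose does not tell where along it the tray's stop is clamped. The tray meets this sprung stop after 45 to 80 mm of travel from home; it then yields 1 mm per 3 N for 10 mm, then is rigid. Tray against stop means pressing it with more than 3 N; over 18 N is forcing it.
- tray: Loose steel tray 146 x 95 mm, 12 mm high, 0.3 to 0.6 kg, on runners in the furnace (1.5 mm play each side, held down by keeper strips), drag about 2 to 6 N. Origin: centre of its underside, axes as the furnace's; at home 7 mm to -x of the furnace's origin and 84 mm up. In front a 45 mm high plug closes the mouth; from the plug's foot a tab 44 mm wide, 5 mm thick juts out 34 mm, free space below.
- tray_hole (a point): Centre of the round 16 mm hole through the tab, at the tab's upper face, 89 mm above the bench; it lies 90 mm in front (-x) of the tray's origin, 16 mm in front of the plug's face. With the tray far out the tab may droop up to 3 mm. The prong is through when its tip is at least 10 mm below the tab's top.
- hook: Loose furnace hook, 0.12 kg: wooden handle with flat sides, 98 mm long, 18 mm wide (y), 20 mm high (z), then a straight steel rod 7 mm thick, 80 mm long, ending in a prong bent down 33 mm (leaning 4 mm back to the handle). Origin: on the axis of handle and rod, at the handle's front end; x along the rod to the prong, z up, the prong hangs to -z. In its rest the axis is level, 60 mm up.
- hook_grip (a point): Point on the handle's axis to grip, 30 mm behind (-x of) the hook's origin, between the rest's two supports; beside and below the handle there is 30 mm of free space, down to the rest's 8 mm base plate.
- hook_tip (a point): Lowest point of the hook's prong (7 mm thick, round end), 76 mm ahead of the hook's origin and 33.5 mm below its axis.
- hook_rest: Fixed rest for the hook: dark base plate 150 x 60 x 8 mm and two aluminium supports with flared V notches, one for the handle's rear (72 mm behind the rest's origin), one for the rod (45 mm ahead). Origin: on the bench under the hook's axis, x as the hook's. The hook lies in it with its origin 5 mm ahead (x) of the rest's and 60 mm above the bench, axes parallel.
- crucible_1: Small white porcelain crucible, 42 mm across, 35 mm high, standing loose in the tray (hidden at the start); origin: centre of its underside, z is its axis.
- crucible_2: The other crucible in the tray, alike.
- reagent_bottle: Bystander: clear glass stoppered bottle, 58 mm across, 110 mm high; origin: centre of its underside.
- beaker: Bystander: glass beaker, 56 mm across, 70 mm high; origin: centre of its underside.
- spare_lid: Bystander: white porcelain crucible lid, 45 mm across, 13 mm high, on the bench near the furnace; origin: centre of its underside.

How it is judged:
By the outcome, as a careful person would: the job done as asked, in the order asked, and still so for the second after the job is handed in, with the robot touching nothing.
It also fails if it takes over 61 s, if anything falls off the work surface, if the arm or the gripper's body presses on something with over 40 N, if the wrist force passes 120 N, or if a joint passes its speed limit or range.

## Working session

There is one attempt and no reset: what is moved stays moved. The work goes in short steps, Python scripts to look and compute and a tool call to move; the robot and the scene stay as the last step left them, time stands still between calls to the robot, and variables do not carry over. Pictures are saved under pics/ and viewed, at most 10 in all, crops included, and the job is handed in when it is done.

Besides the shell and the picture viewer there is one more tool, called after ">>>" as a command line: name --argument value ..., lists and objects as JSON in quotes. arm_command: Moves the arm, as the interface text tells. Shifts and turns lie within -1 to 1; 1 stands for 500 mm of shift or 2 rad of turn. Its arguments: {"type":"object","properties":{"targets":{"type":"array","items":{"type":"object","properties":{"x":{"type":"number","minimum":-1,"maximum":1},"y":{"type":"number","minimum":-1,"maximum":1},"z":{"type":"number","minimum":-1,"maximum":1},"rx":{"type":"number","minimum":-1,"maximum":1},"ry":{"type":"number","minimum":-1,"maximum":1},"rz":{"type":"number","minimum":-1,"maximum":1},"claw":{"type":"number"}}}},"squeeze":{"type":"number"}},"required":["targets"]}

```bash
mkdir -p pics; ls
cat > h.py <<'E'
import numpy as np, cv2
from plant import robot
def cam(n,save=None):
    im,d=robot.read_camera(n); c=robot.get_calibration(n)
    if save: cv2.imwrite('pics/'+save,im[:,:,::-1])
    K=np.array(c['intrinsics']);R=np.array(c['orientation']);
    if R.size==3: R=cv2.Rodrigues(R.astype(float))[0]
    v,u=np.mgrid[:420,:560]
    P=np.stack([(u-K[0,2])/K[0,0]*d,-(v-K[1,2])/K[1,1]*d,-d],-1)@R.T+np.array(c['origin'])
    P[d==0]=np.nan
    return im,d,P
E
python3 - <<'E'
from h import *
for n in('scene','top'):
    im,d,P=cam(n,n+'0.png'); np.save(n+'0.npy',P); print(robot.get_calibration(n))
print(robot.read_state())
E
```

```text
pics
{'intrinsics': array([[382.23917788,   0.        , 281.26630486],
       [  0.        , 382.23917788, 211.546601  ],
       [  0.        ,   0.        ,   1.        ]]), 'origin': array([ 0.84868525, -0.38017349,  0.94675588]), 'orientation': array([0.45950993, 0.1718416 , 0.69636788])}
{'intrinsics': array([[475.17345892,   0.        , 271.31642848],
       [  0.        , 475.17345892, 215.78562543],
       [  0.        ,   0.        ,   1.        ]]), 'origin': array([ 0.3118282 , -0.05425821,  1.28370621]), 'orientation': array([ 0.16425363, -0.14421745, -1.57723434])}
{'t': 0.1, 'q': array([ 1.03561110e+00,  1.31098695e-01,  1.48914579e+00,  5.68275576e-06,
        1.52301976e+00, -8.53783549e-02]), 'dq': array([-0.00086654,  0.00042928, -0.00331196, -0.0008856 , -0.00055041,
       -0.00072428]), 'joint_torque': array([ 7.83234500e-04, -5.61335385e+01, -4.93095088e+01,  7.70038250e-02,
        2.90679408e-02, -1.54081744e-05]), 'tool_pos': array([0.26059139, 0.53991343, 0.23169805]), 'orientation': array([-7.00498755e-01, -3.06196981e+00,  2.49721225e-03]), 'force': array([ 0.35285674, -0.25017255, -0.39908089]), 'wrist_torque': array([ 0.00393212,  0.05892796, -0.0320094 ]), 'gripper_force': 0.0, 'opening': 0.09320899979218238}
```

View pics/scene0.png

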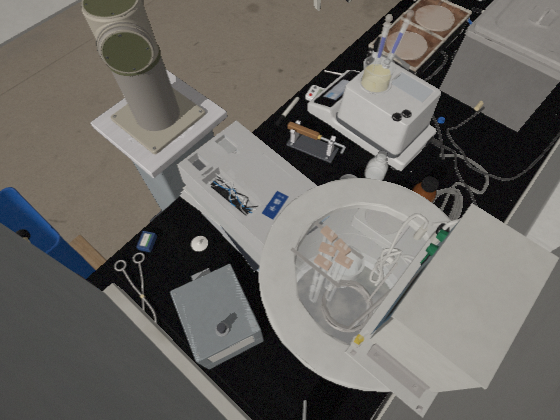

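View pics/top0.png

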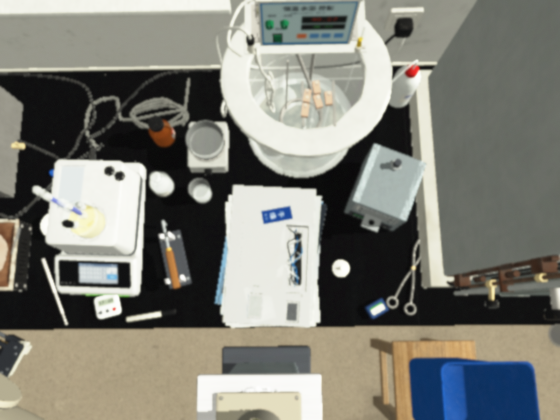

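The scene view shows the furnace near (215,315) with its tab at (200,272), and the hook in its rest at (315,138). In the top view the furnace is at (387,188) with the tab at (372,224), the hook handle is at (172,268) with the rod up to (166,228), and the lid is at (341,268).

Run:
```python
from h import *
for n,bf,bh in(('scene',(160,255,270,375),(275,355,110,170)),('top',(335,140,435,240),(150,215,200,295))):
    P=np.load(n+'0.npy'); im=cv2.imread(f'pics/{n}0.png')
    def pts(b,lo,hi):
        x0,y0,x1,y1=(b[0],b[2],b[1],b[3]) if n=='scene' else b
        if n=='top' and b is bh: x0,x1,y0,y1=b
        Q=P[y0:y1,x0:x1].reshape(-1,3);C=im[y0:y1,x0:x1].reshape(-1,3).astype(int); m=(Q[:,2]>lo)&(Q[:,2]<hi); return Q[m],C[m]
    Q,_=pts(bf,.140,.16)
    r=cv2.minAreaRect((Q[:,:2]*1000).astype(np.float32)); print(n,'furn top',len(Q),np.median(Q[:,2]),r,cv2.boxPoints(r).tolist())
    Q,_=pts(bf,.075,.098); 
    print('tab zone',len(Q),np.round(Q[np.argsort(Q[:,0])][:5],4).tolist())
    Q,C=pts(bh,.035,.09)
    w=(C[:,2]-C[:,0]>40); H=Q[w]; 
    r=cv2.minAreaRect((H[:,:2]*1000).astype(np.float32)); print('handle',len(H),np.percentile(H[:,2],[5,50,95]),r)
    l=cv2.fitLine(H[:,:2].astype(np.float32),cv2.DIST_HUBER,0,.01,.01).ravel();print(l,np.degrees(np.arctan2(l[1],l[0])))
    d=l[:2]*np.sign(l[0]); s=(H[:,:2]-l[2:])@d; print('ends',l[2:]+d*np.percentile(s,1),l[2:]+d*np.percentile(s,99))
for n,b in(('scene',(270,110,360,170)),('top',(145,210,205,300))):
    im=cv2.imread(f'pics/{n}0.png');x0,y0,x1,y1=b
    cv2.imwrite(f'pics/hk_{n}.png',cv2.resize(im[y0:y1,x0:x1],None,fx=6,fy=6))
a=cv2.imread('pics/scene0.png')[255:345,155:275];b=cv2.imread('pics/top0.png')[140:240,335:435]
a=cv2.resize(a,(480,360));b=cv2.resize(b,(360,360));c=cv2.imread('pics/hk_scene.png');d=cv2.imread('pics/hk_top.png')
c=cv2.resize(c,(360,240));d=cv2.resize(d,(160,240))
o=np.zeros((600,840,3),np.uint8);o[:360,:480]=a;o[:360,480:]=b;o[360:,:360]=c;o[360:,480:640]=d
cv2.imwrite('pics/comb.png',o[:,:800])
```

```text
scene furn top 5080 0.15031627195735892 ((611.0401611328125, -357.4324951171875), (198.8607635498047, 164.5117950439453), 69.01415252685547) [[498.630615234375, -420.8086242675781], [652.230224609375, -479.7264709472656], [723.44970703125, -294.0563659667969], [569.85009765625, -235.13851928710938]]
tab zone 200 [[0.5069, -0.3038, 0.088], [0.5088, -0.3023, 0.0885], [0.5092, -0.3056, 0.0893], [0.5092, -0.3005, 0.0851], [0.5104, -0.304, 0.088]]
handle 247 [0.05371937 0.06629828 0.07101325] ((423.60382080078125, 215.33815002441406), (104.3523178100586, 17.541114807128906), 12.674408912658691)
[0.97044593 0.24131866 0.43389997 0.21526784] 13.964381
ends [0.37528871 0.2006931 ] [0.47369846 0.22516444]
top furn top 3621 0.1519370539029088 ((634.0432739257812, -296.4593505859375), (217.28929138183594, 163.4103546142578), 67.5617446899414) [[517.0555419921875, -365.69281005859375], [668.0943603515625, -428.06451416015625], [751.031005859375, -227.22589111328125], [599.9921875, -164.85418701171875]]
tab zone 440 [[0.486, -0.4397, 0.0762], [0.4886, -0.4504, 0.0751], [0.4988, -0.4561, 0.0757], [0.5062, -0.3081, 0.0898], [0.5067, -0.3062, 0.0866]]
handle 320 [0.05924554 0.06994691 0.07412818] ((423.19610595703125, 217.59481811523438), (107.99486541748047, 21.029098510742188), 14.03359603881836)
[0.9710065  0.23905298 0.42087618 0.21456693] 13.830653
ends [0.37219702 0.20258256] [0.47439699 0.22774327]
```

View pics/comb.png

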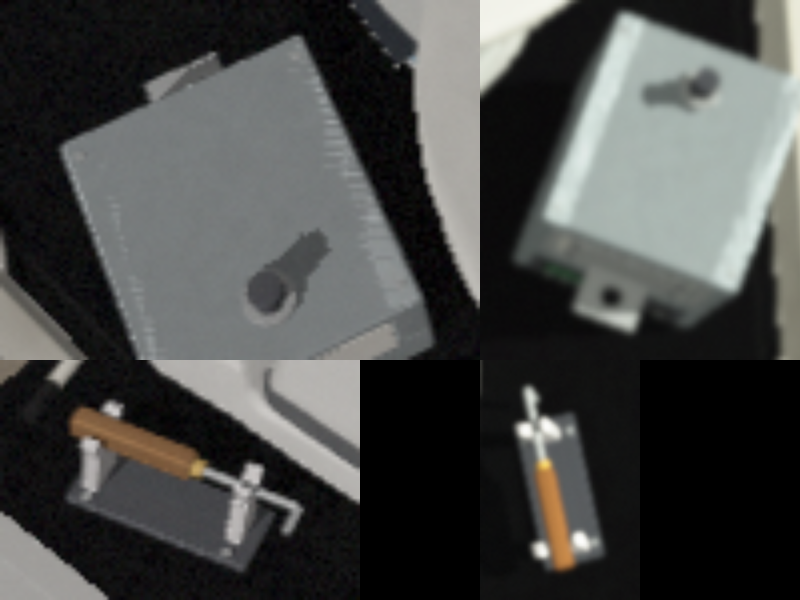

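The crops show the hole in the tab at top pixel (372,222), and the hook lying level with its prong toward +x and +y. Next I refine the furnace yaw, hole and handle axis, and check clearance for the gripper body.

Run:
```python
from h import *
from scipy.optimize import minimize
def ray(n,u,v,z):
    c=robot.get_calibration(n);K=c['intrinsics'];R=cv2.Rodrigues(np.array(c['orientation'],float))[0];o=np.array(c['origin'])
    d=R@np.array([(u-K[0,2])/K[0,0],-(v-K[1,2])/K[1,1],-1]);return o+d*(z-o[2])/d[2]
# hole in top: dark blob centroid
im=cv2.imread('pics/top0.png',0);w=im[214:230,364:381].astype(float);print(w[4:14,3:14].astype(int))
wt=np.clip(90-im[218:227,367:377].astype(float),0,None);v,u=np.mgrid[218:227,367:377]
uh,vh=(u*wt).sum()/wt.sum(),(v*wt).sum()/wt.sum();print('hole px',uh,vh,ray('top',uh,vh,.089))
for n in('scene','top'):
    P=np.load(n+'0.npy');Q=P.reshape(-1,3)
    m=(abs(Q[:,2]-.151)<.006)&(Q[:,0]>.48)&(Q[:,0]<.78)&(Q[:,1]>-.5)&(Q[:,1]<-.2)
    X=Q[m][:,:2]
    g=np.unique((X/.003).round(),axis=0)*.003
    def f(p):
        c,s=np.cos(p[2]),np.sin(p[2]);l=(g-p[:2])@np.array([[c,-s],[s,c]])
        e=np.maximum(abs(l[:,0])-.080,abs(l[:,1])-.070)
        return -(1/(1+np.exp(e/.001))).sum()+ (1/(1+np.exp(abs(e-.006)/.002))).sum()*0
    best=min((minimize(f,[x,y,a],method='Nelder-Mead',options=dict(initial_simplex=np.array([x,y,a])+np.vstack([np.zeros(3),np.diag([.01,.01,.05])]))) for x in(.6,.62) for y in(-.34,-.36) for a in(-.36,-.42)),key=lambda r:r.fun)
    p=best.x;c,s=np.cos(p[2]),np.sin(p[2]);print(n,'furnace',p[:2],np.degrees(p[2]),best.fun,len(g),'pred hole',p[:2]-.097*np.array([c,s]))
    # front edge line: points with smallest l_x
    l=(X-p[:2])@np.array([[c,-s],[s,c]]);ed=[];
    for y in np.arange(-.06,.061,.006):
        k=abs(l[:,1]-y)<.003
        if k.any(): ed.append((y,l[k,0].min()))
    ed=np.array(ed);print(' edge x vs y fit',np.polyfit(ed[:,0],ed[:,1],1))
    # handle top
    h=np.array([.4235,.217]);a=np.array([.970,.241]);nrm=np.array([-.241,.970])
    l=np.c_[(Q[:,:2]-h)@a,(Q[:,:2]-h)@nrm,Q[:,2]]
    k=(abs(l[:,0])<.045)&(abs(l[:,1])<.02)&(l[:,2]>.066)&(l[:,2]<.08);print(' handle lat pct',np.percentile(l[k,1],[3,50,97]),np.polyfit(l[k,0],l[k,1],1))
    k=(abs(l[:,0]-.085)<.05)&(abs(l[:,1])<.015)&(l[:,2]>.055)&(l[:,2]<.07)&(l[:,0]>.055);print(' rod',k.sum(),np.median(l[k],0),l[k,0].max())
    for r in range(-160,161,20):
        k=(abs(l[:,0]-.019)<.05)&(abs(l[:,1]-r/1000)<.01);print((r,round(float(np.nanmax(l[k,2],initial=-1)),3)),end='')
    print()
```

```text
[[121 119 115 113 112 114 117 118 118 117 114]
 [120 113 101  90  90  97 107 115 120 120 119]
 [116 103  78  62  59  68  85 104 117 121 120]
 [113  91  59  35  31  41  64  91 112 120 121]
 [111  88  52  25  21  29  53  85 110 119 121]
 [114  93  60  32  26  34  60  90 112 120 121]
 [119 105  82  61  55  62  81 103 116 122 121]
 [126 119 109 100  97 100 109 119 123 124 123]
 [143 141 141 140 140 140 143 146 147 147 142]
 [148 159 166 173 177 179 180 182 183 182 173]]
hole px 370.96390658174096 222.04246284501062 [ 0.52961538 -0.29413583  0.089     ]
scene furnace [ 0.62137731 -0.33063053] -22.59528252832853 -2404.6565703720034 2560 pred hole [ 0.53182285 -0.29336125]
 edge x vs y fit [-0.00301495 -0.07998037]
 handle lat pct [-0.01075097 -0.00087335  0.00815293] [ 0.00609362 -0.00094134]
 rod 93 [ 0.08894216 -0.00028554  0.0611444 ] 0.12935628247079392
(-160, 0.13)(-140, 0.126)(-120, -1.0)(-100, 0.005)(-80, 0.004)(-60, 0.003)(-40, 0.009)(-20, 0.073)(0, 0.073)(20, 0.068)(40, 0.006)(60, 0.002)(80, 0.085)(100, 0.181)(120, 0.087)(140, 0.089)(160, 0.086)
top furnace [ 0.61919589 -0.33143983] -22.66044945008922 -2246.8666169544426 2429 pred hole [ 0.52968388 -0.29406872]
 edge x vs y fit [-0.00647186 -0.07961441]
 handle lat pct [-0.00953734 -0.00075608  0.01474924] [-0.01435745 -0.00071566]
 rod 100 [ 0.08647296 -0.00121941  0.06324236] 0.12753918158002225
(-160, 0.133)(-140, 0.13)(-120, 0.023)(-100, 0.008)(-80, 0.007)(-60, 0.009)(-40, 0.015)(-20, 0.074)(0, 0.076)(20, 0.07)(40, 0.01)(60, 0.009)(80, 0.09)(100, 0.186)(120, 0.153)(140, 0.092)(160, 0.091)
```

Run:
```python
from h import *
h=np.array([.4412,.2205]);t=np.radians(13.95);a=np.array([np.cos(t),np.sin(t)]);nrm=np.array([-a[1],a[0]])
for n in('scene','top'):
    Q=np.load(n+'0.npy').reshape(-1,3);l=np.c_[(Q[:,:2]-h)@a,(Q[:,:2]-h)@nrm,Q[:,2]]
    print(n)
    for x in range(-120,81,20):
        print(x,[(y,round(float(np.nanmax(l[(abs(l[:,0]-x/1000)<.01)&(abs(l[:,1]-y/1000)<.005),2],initial=-1)),3)) for y in range(70,131,10)])
```

```text
scene
-120 [(70, 0.012), (80, 0.012), (90, 0.014), (100, 0.012), (110, 0.013), (120, 0.013), (130, 0.013)]
-100 [(70, 0.001), (80, 0.004), (90, 0.003), (100, 0.002), (110, 0.003), (120, 0.008), (130, 0.01)]
-80 [(70, 0.001), (80, 0.001), (90, 0.002), (100, 0.002), (110, -0.0), (120, 0.001), (130, 0.0)]
-60 [(70, -0.001), (80, -0.0), (90, 0.002), (100, 0.001), (110, 0.055), (120, 0.057), (130, 0.052)]
-40 [(70, 0.001), (80, 0.002), (90, 0.004), (100, 0.064), (110, 0.065), (120, 0.068), (130, 0.067)]
-20 [(70, 0.001), (80, 0.001), (90, 0.072), (100, 0.074), (110, 0.074), (120, 0.073), (130, 0.074)]
0 [(70, 0.002), (80, 0.001), (90, 0.083), (100, 0.082), (110, 0.08), (120, 0.081), (130, 0.081)]
20 [(70, 0.001), (80, 0.081), (90, 0.085), (100, 0.084), (110, 0.087), (120, 0.086), (130, 0.086)]
40 [(70, 0.001), (80, 0.064), (90, 0.105), (100, 0.136), (110, 0.14), (120, 0.086), (130, 0.087)]
60 [(70, 0.049), (80, 0.097), (90, 0.181), (100, 0.184), (110, 0.185), (120, 0.185), (130, 0.184)]
80 [(70, 0.066), (80, 0.176), (90, 0.184), (100, 0.184), (110, 0.185), (120, 0.24), (130, 0.242)]
top
-
[... 386 characters left out ...]
(130, 0.06)]
-40 [(70, 0.008), (80, 0.009), (90, 0.006), (100, 0.069), (110, 0.072), (120, 0.072), (130, 0.07)]
-20 [(70, 0.007), (80, 0.006), (90, 0.074), (100, 0.079), (110, 0.079), (120, 0.077), (130, 0.076)]
0 [(70, 0.006), (80, 0.074), (90, 0.085), (100, 0.088), (110, 0.086), (120, 0.083), (130, 0.086)]
20 [(70, 0.006), (80, 0.083), (90, 0.09), (100, 0.093), (110, 0.092), (120, 0.089), (130, 0.091)]
40 [(70, 0.006), (80, 0.066), (90, 0.124), (100, 0.175), (110, 0.164), (120, 0.129), (130, 0.09)]
60 [(70, 0.051), (80, 0.13), (90, 0.188), (100, 0.188), (110, 0.19), (120, 0.19), (130, 0.188)]
80 [(70, 0.078), (80, 0.186), (90, 0.189), (100, 0.189), (110, 0.191), (120, 0.244), (130, 0.247)]
```

```bash
cat >> h.py <<'E'
from scipy.spatial.transform import Rotation as Ro
PITCH=.21
def go(grip,yaw,ref=None):
    """shift and turn (in move units) putting the grasp point at grip, hook x at yaw, hook level; ref=(pos,rotvec)"""
    s=robot.read_state()
    p,r=ref if ref else (s['tool_pos'],s['orientation'])
    y=np.radians(yaw);n=np.array([-np.sin(y),np.cos(y),0]);a=np.array([np.cos(y),np.sin(y),0])
    z=Ro.from_rotvec(-PITCH*n).apply([0,0,-1.]); 
    T=min((Ro.from_matrix(np.c_[np.cross(sg*n,z),sg*n,z]) for sg in(1,-1)),key=lambda T:(T*Ro.from_rotvec(r).inv()).magnitude())
    tcp=np.array(grip)+.005*z
    d=(T*Ro.from_rotvec(r).inv()).as_rotvec()
    print('z',z.round(3),'tcp',tcp.round(4),'shift',((tcp-p)/.5).round(4),'turn',(d/2).round(4),'ori',T.as_rotvec().round(4).tolist())
    return tcp,T.as_rotvec()
E
python3 - <<'E'
from h import *
g=go([.4412,.2205,.17],13.95)
E
```

```text
z [ 0.202  0.05  -0.978] tcp [0.4422 0.2208 0.1651] shift [ 0.3632 -0.6383 -0.1332] turn [-0.0102 -0.1067  0.3454] ori [-0.3562, 2.9112, 0.0375]
```

>>> arm_command --targets '[{"x": 0.08,"y": -0.14,"z": 0,"rx": -0.002,"ry": -0.024,"rz": 0.076,"claw": 110},{"x": 0.16,"y": -0.28,"z": 0,"rx": -0.0046,"ry": -0.048,"rz": 0.154,"claw": 110},{"x": 0.24,"y": -0.42,"z": 0,"rx": -0.007,"ry": -0.07,"rz": 0.23,"claw": 110},{"x": 0.32,"y": -0.56,"z": -0.05,"rx": -0.009,"ry": -0.095,"rz": 0.3,"claw": 110},{"x": 0.3632,"y": -0.6383,"z": -0.1332,"rx": -0.0102,"ry": -0.1067,"rz": 0.3454,"claw": 110},{"x": 0.3632,"y": -0.6383,"z": -0.1332,"rx": -0.0102,"ry": -0.1067,"rz": 0.3454,"claw": 110},{"x": 0.3632,"y": -0.6383,"z": -0.1332,"rx": -0.0102,"ry": -0.1067,"rz": 0.3454,"claw": 110},{"x": 0.3632,"y": -0.6383,"z": -0.1332,"rx": -0.0102,"ry": -0.1067,"rz": 0.3454,"claw": 110},{"x": 0.3632,"y": -0.6383,"z": -0.1332,"rx": -0.0102,"ry": -0.1067,"rz": 0.3454,"claw": 110},{"x": 0.3632,"y": -0.6383,"z": -0.1332,"rx": -0.0102,"ry": -0.1067,"rz": 0.3454,"claw": 110}]'

```text
t: 0.93
tool_pos: [0.4434, 0.2152, 0.1632]
orientation: [-0.349, 2.915, 0.035]
force: [-1.0, 0.0, -0.5]
opening: 0.0528
gripper_force: 0.0
```

Run:
```python
from h import *
g=go([.4412,.2205,.06],13.95)
s=robot.read_state();print(s['t'],s['dq'].round(3),s['opening'],s['q'].round(2),s['force'])
cam('scene','hov_s.png');cam('top','hov_t.png')
a=cv2.imread('pics/hov_s.png')[60:180,230:400];b=cv2.imread('pics/hov_t.png')[190:310,120:250]
o=np.hstack([cv2.resize(a,(425,300)),cv2.resize(b,(325,300))]);cv2.imwrite('pics/hov.png',o)
```

```text
z [ 0.202  0.05  -0.978] tcp [0.4422 0.2208 0.0551] shift [-0.0024  0.0112 -0.2161] turn [ 0.0009 -0.0014  0.0025] ori [-0.3562, 2.9112, 0.0375]
0.9333 [ 0.017  0.012 -0.022  0.035  0.018  0.057] 0.05280053466568648 [ 0.37 -0.33  2.06 -0.03  1.21 -1.43] [-0.95232402  0.03757356 -0.50820756]
```

View pics/hov.png

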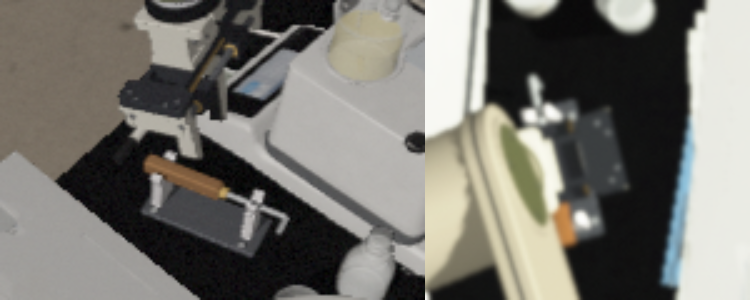

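>>> arm_command --targets '[{"z": -0.05,"claw": 110},{"z": -0.1,"claw": 110},{"z": -0.12,"claw": 110},{"z": -0.12,"claw": 110}]'

```text
schema error: expected keys x, y, z, rx, ry, rz, claw
```

Run:
```python
from h import *
g=go([.4412,.2205,.06],13.95)
```

```text
z [ 0.202  0.05  -0.978] tcp [0.4422 0.2208 0.0551] shift [-0.0005  0.0031 -0.2197] turn [-0.0005 -0.0011  0.0021] ori [-0.3562, 2.9112, 0.0375]
```

>>> arm_command --targets '[{"x": 0,"y": 0,"z": -0.05,"rx": 0,"ry": 0,"rz": 0,"claw": 110},{"x": 0,"y": 0,"z": -0.1,"rx": 0,"ry": 0,"rz": 0,"claw": 110},{"x": 0,"y": 0,"z": -0.13,"rx": 0,"ry": 0,"rz": 0,"claw": 110},{"x": 0,"y": 0,"z": -0.13,"rx": 0,"ry": 0,"rz": 0,"claw": 110},{"x": 0,"y": 0,"z": -0.13,"rx": 0,"ry": 0,"rz": 0,"claw": 110}]'

```text
t: 1.45
tool_pos: [0.4413, 0.2223, 0.1007]
orientation: [-0.359, 2.913, 0.04]
force: [-0.0, 0.1, -0.1]
opening: 0.0529
gripper_force: 0.0
```

Run:
```python
from h import *
g=go([.4412,.2205,.06],13.95)
```

```text
z [ 0.202  0.05  -0.978] tcp [0.4422 0.2208 0.0551] shift [ 0.0018 -0.0031 -0.0912] turn [-0.0006 -0.001  -0.0011] ori [-0.3562, 2.9112, 0.0375]
```

>>> arm_command --targets '[{"x": 0,"y": 0,"z": -0.04,"rx": 0,"ry": 0,"rz": 0,"claw": 110},{"x": 0,"y": 0,"z": -0.07,"rx": 0,"ry": 0,"rz": 0,"claw": 110},{"x": 0,"y": 0,"z": -0.092,"rx": 0,"ry": 0,"rz": 0,"claw": 110},{"x": 0,"y": 0,"z": -0.092,"rx": 0,"ry": 0,"rz": 0,"claw": 110},{"x": 0,"y": 0,"z": -0.092,"rx": 0,"ry": 0,"rz": 0,"claw": 110},{"x": 0,"y": 0,"z": -0.092,"rx": 0,"ry": 0,"rz": 0,"claw": 110},{"x": 0,"y": 0,"z": -0.092,"rx": 0,"ry": 0,"rz": 0,"claw": 110}]'

```text
t: 2.03
tool_pos: [0.4436, 0.222, 0.057]
orientation: [-0.357, 2.908, 0.041]
force: [-0.2, 0.2, -0.6]
opening: 0.0525
gripper_force: 0.0
```

Run:
```python
from h import *
g=go([.4412,.2205,.06],13.95)
print(robot.read_state()['force'])
```

```text
z [ 0.202  0.05  -0.978] tcp [0.4422 0.2208 0.0551] shift [-0.0028 -0.0024 -0.0037] turn [-0.0013  0.0011 -0.0004] ori [-0.3562, 2.9112, 0.0375]
[-0.22932455  0.16315864 -0.57640142]
```

>>> arm_command --targets '[{"x": 0,"y": -0.002,"z": -0.003,"rx": 0,"ry": 0,"rz": 0,"claw": 150},{"x": 0,"y": -0.002,"z": -0.003,"rx": 0,"ry": 0,"rz": 0,"claw": 180},{"x": 0,"y": -0.002,"z": -0.003,"rx": 0,"ry": 0,"rz": 0,"claw": 255},{"x": 0,"y": -0.002,"z": -0.003,"rx": 0,"ry": 0,"rz": 0,"claw": 255},{"x": 0,"y": -0.002,"z": -0.003,"rx": 0,"ry": 0,"rz": 0,"claw": 255},{"x": 0,"y": -0.002,"z": -0.003,"rx": 0,"ry": 0,"rz": 0,"claw": 255},{"x": 0,"y": -0.002,"z": -0.003,"rx": 0,"ry": 0,"rz": 0,"claw": 255},{"x": 0,"y": -0.002,"z": -0.003,"rx": 0,"ry": 0,"rz": 0,"claw": 255}]' --squeeze 50

```text
t: 2.7
tool_pos: [0.4422, 0.2217, 0.0539]
orientation: [-0.356, 2.911, 0.044]
force: [-2.9, 7.7, 1.8]
opening: 0.0181
gripper_force: 50.0
```

Run:
```python
from h import *
g=go([.4412,.2205,.06],13.95)
s=robot.read_state();print(s['force'],s['opening'],s['gripper_force'])
im,d,P=cam('scene','grip_s.png')
h=np.array([.4237,.2162]);t=np.radians(13.95);a=np.array([np.cos(t),np.sin(t)]);n=np.array([-a[1],a[0]])
Q=P.reshape(-1,3);l=np.c_[(Q[:,:2]-h)@a,(Q[:,:2]-h)@n,Q[:,2]]
k=(l[:,0]>.055)&(l[:,0]<.14)&(abs(l[:,1])<.015)&(l[:,2]>.055)&(l[:,2]<.07);print(' rod',k.sum(),np.median(l[k],0),l[k,0].max(),np.polyfit(l[k,0],l[k,1],1))
```

```text
z [ 0.202  0.05  -0.978] tcp [0.4422 0.2208 0.0551] shift [ 0.     -0.0018  0.0025] turn [-0.0021 -0.0003 -0.0002] ori [-0.3562, 2.9112, 0.0375]
[-2.88252153  7.7265019   1.84407366] 0.01806054358905915 49.99800682067871
 rod 87 [ 0.08837449 -0.00087177  0.06110546] 0.12845594628603532 [-0.01414796  0.0014278 ]
```

>>> arm_command --targets '[{"x": 0,"y": 0.001,"z": 0.02,"rx": 0,"ry": 0,"rz": 0,"claw": 255},{"x": 0,"y": 0.002,"z": 0.07,"rx": 0,"ry": 0,"rz": 0,"claw": 255},{"x": 0,"y": 0.002,"z": 0.14,"rx": 0,"ry": 0,"rz": 0,"claw": 255},{"x": 0,"y": 0.002,"z": 0.21,"rx": 0,"ry": 0,"rz": 0,"claw": 255},{"x": 0,"y": 0.002,"z": 0.28,"rx": 0,"ry": 0,"rz": 0,"claw": 255},{"x": 0,"y": 0.002,"z": 0.34,"rx": 0,"ry": 0,"rz": 0,"claw": 255},{"x": 0,"y": -0.06,"z": 0.36,"rx": 0,"ry": 0,"rz": 0,"claw": 255},{"x": 0,"y": -0.12,"z": 0.36,"rx": 0,"ry": 0,"rz": 0,"claw": 255},{"x": 0,"y": -0.18,"z": 0.36,"rx": 0,"ry": 0,"rz": 0,"claw": 255},{"x": 0,"y": -0.24,"z": 0.36,"rx": 0,"ry": 0,"rz": 0,"claw": 255}]'

```text
t: 3.58
tool_pos: [0.4422, 0.0991, 0.2343]
orientation: [-0.358, 2.91, 0.039]
force: [0.3, -0.4, -1.6]
opening: 0.0176
gripper_force: 50.0
```

Run:
```python
from h import *
# commanded pose now: rest command (~.4422,.2210,.0539) + shift
ref=(np.array([.4422,.2210-.12,.0539+.18]),np.array([-.3562,2.9112,.0405]))
go([.4321,-.2533,.235],-22.6,ref)
go([.4321,-.2533,.1725],-22.6,ref)
s=robot.read_state();print(s['tool_pos'],s['force'],s['opening'])
```

```text
z [ 0.192 -0.08  -0.978] tcp [ 0.4331 -0.2537  0.2301] shift [-0.0183 -0.7094 -0.0076] turn [-1.000e-03  2.000e-04 -3.191e-01] ori [0.5751, 2.8782, -0.0606]
z [ 0.192 -0.08  -0.978] tcp [ 0.4331 -0.2537  0.1676] shift [-0.0183 -0.7094 -0.1326] turn [-1.000e-03  2.000e-04 -3.191e-01] ori [0.5751, 2.8782, -0.0606]
[0.44219348 0.09908695 0.23425021] [ 0.28380933 -0.42470029 -1.55194794] 0.01762149482844427
```

>>> arm_command --targets '[{"x": -0.002,"y": -0.07,"z": 0,"rx": 0,"ry": 0,"rz": -0.03,"claw": 255},{"x": -0.004,"y": -0.15,"z": 0,"rx": 0,"ry": 0,"rz": -0.07,"claw": 255},{"x": -0.006,"y": -0.23,"z": 0,"rx": 0,"ry": 0,"rz": -0.11,"claw": 255},{"x": -0.008,"y": -0.31,"z": 0,"rx": 0,"ry": 0,"rz": -0.15,"claw": 255},{"x": -0.01,"y": -0.39,"z": 0,"rx": 0,"ry": 0,"rz": -0.19,"claw": 255},{"x": -0.012,"y": -0.47,"z": 0,"rx": 0,"ry": 0,"rz": -0.23,"claw": 255},{"x": -0.014,"y": -0.55,"z": 0,"rx": 0,"ry": 0,"rz": -0.27,"claw": 255},{"x": -0.016,"y": -0.63,"z": 0,"rx": 0,"ry": 0,"rz": -0.3,"claw": 255},{"x": -0.0183,"y": -0.68,"z": 0,"rx": -0.001,"ry": 0,"rz": -0.315,"claw": 255},{"x": -0.0183,"y": -0.7094,"z": 0,"rx": -0.001,"ry": 0,"rz": -0.3191,"claw": 255}]'

```text
t: 4.42
tool_pos: [0.4322, -0.2575, 0.2335]
orientation: [0.582, 2.877, -0.063]
force: [-0.1, 0.6, -1.2]
opening: 0.0178
gripper_force: 50.0
```

>>> arm_command --targets '[{"x": 0,"y": 0,"z": -0.04,"rx": 0,"ry": 0,"rz": 0,"claw": 255},{"x": 0,"y": 0,"z": -0.08,"rx": 0,"ry": 0,"rz": 0,"claw": 255},{"x": 0,"y": 0,"z": -0.11,"rx": 0,"ry": 0,"rz": 0,"claw": 255},{"x": 0,"y": 0,"z": -0.1326,"rx": 0,"ry": 0,"rz": 0,"claw": 255},{"x": 0,"y": 0,"z": -0.1326,"rx": 0,"ry": 0,"rz": 0,"claw": 255},{"x": 0,"y": 0,"z": -0.1326,"rx": 0,"ry": 0,"rz": 0,"claw": 255},{"x": 0,"y": 0,"z": -0.1326,"rx": 0,"ry": 0,"rz": 0,"claw": 255},{"x": 0,"y": 0,"z": -0.1326,"rx": 0,"ry": 0,"rz": 0,"claw": 255}]'

```text
t: 5.08
tool_pos: [0.434, -0.255, 0.1689]
orientation: [0.574, 2.876, -0.063]
force: [0.1, 0.7, -1.4]
opening: 0.0177
gripper_force: 50.0
```

Run:
```python
from h import *
s=robot.read_state();print(s['t'],s['tool_pos'],s['orientation'],s['force'],s['opening'])
for n in('scene','top'):
    im,d,P=cam(n,f'ov_{n}.png');np.save(f'ov_{n}.npy',P)
a=cv2.imread('pics/ov_scene.png')[225:325,130:260];b=cv2.imread('pics/ov_top.png')[170:280,320:420]
o=np.hstack([cv2.resize(a,(455,350)),cv2.resize(b,(318,350))]);cv2.imwrite('pics/ov.png',o)
```

```text
5.0833 [ 0.43404651 -0.25496558  0.16885861] [ 0.57409111  2.87599753 -0.06272392] [ 0.05077462  0.65871586 -1.35690955] 0.017667100522026174
```

View pics/ov.png

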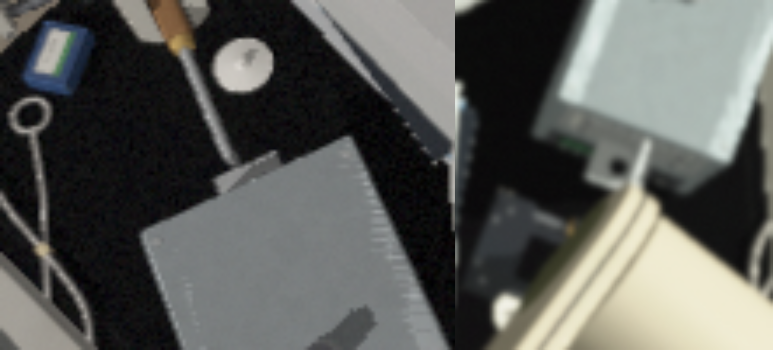

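The hook is held above the tab: the rod's end shows at about (381,216) in the top view and (196,271) in the scene view. I measure the rod line now to centre the prong over the hole.

Run:
```python
from h import *
t=np.radians(-22.6);a=np.array([np.cos(t),np.sin(t)]);n=np.array([-a[1],a[0]]);h=np.array([.530,-.294])
for nme in('scene','top'):
    Q=np.load(f'ov_{nme}.npy').reshape(-1,3);l=np.c_[(Q[:,:2]-h)@a,(Q[:,:2]-h)@n,Q[:,2]]
    k=(l[:,0]>-.07)&(l[:,0]<.03)&(abs(l[:,1])<.03)&(l[:,2]>.16)&(l[:,2]<.19)
    m=l[k];print(nme,len(m),np.median(m,0),'xmax',np.sort(m[:,0])[-5:],'lat fit',np.polyfit(m[:,0],m[:,1],1),'z fit',np.polyfit(m[:,0],m[:,2],1))
    k=(abs(l[:,0])<.03)&(abs(l[:,1])<.02)&(l[:,2]>.125)&(l[:,2]<.16);print(' prong',k.sum(),l[k].min(0) if k.any() else '',np.median(l[k],0))
def ray(n,u,v,z):
    c=robot.get_calibration(n);K=c['intrinsics'];R=cv2.Rodrigues(np.array(c['orientation'],float))[0];o=np.array(c['origin'])
    d=R@np.array([(u-K[0,2])/K[0,0],-(v-K[1,2])/K[1,1],-1]);return o+d*(z-o[2])/d[2]
for n_,u,v in(('top',380.5,215.5),('scene',196,271)):
    p=ray(n_,u,v,.1725);print(n_,p,(p[:2]-h)@a,(p[:2]-h)@n)
s=robot.read_state();print(s['tool_pos'],s['orientation'],s['dq'].round(3)); g=go([.4321,-.2533,.1725],-22.6)
```

```text
scene 119 [-0.02662217 -0.00116832  0.1768393 ] xmax [0.00615332 0.00615374 0.0067564  0.00714596 0.00774914] lat fit [ 0.00522098 -0.00108924] z fit [-0.05000489  0.17480005]
 prong 100 [ 0.00217022 -0.01967762  0.14416265] [ 0.02414143 -0.00050889  0.15020111]
top 48 [-0.00985995 -0.00219979  0.17841076] xmax [0.00341035 0.00348343 0.00484574 0.00639503 0.00713797] lat fit [ 0.02340071 -0.00216863] z fit [-0.15369341  0.17592957]
 prong 134 [-0.00205003 -0.01984037  0.12505688] [0.0202236  0.00060564 0.14983303]
top [ 0.52990001 -0.30078379  0.1725    ] 0.0025146675657681545 -0.0063012887451561785
scene [ 0.54045753 -0.29978253  0.1725    ] 0.011876691641778937 -0.0013197087578528473
[ 0.43391204 -0.25488447  0.1685385 ] [ 0.57433896  2.87629024 -0.06245792] [-0.001  0.004  0.007 -0.001 -0.001  0.001]
z [ 0.192 -0.08  -0.978] tcp [ 0.4331 -0.2537  0.1676] shift [-0.0017  0.0024 -0.0019] turn [ 0.0008  0.0008 -0.0001] ori [0.5751, 2.8782, -0.0606]
```

>>> arm_command --targets '[{"x": 0.001,"y": 0.003,"z": -0.03,"rx": 0,"ry": 0,"rz": 0,"claw": 255},{"x": 0.001,"y": 0.003,"z": -0.06,"rx": 0,"ry": 0,"rz": 0,"claw": 255},{"x": 0.001,"y": 0.003,"z": -0.09,"rx": 0,"ry": 0,"rz": 0,"claw": 255},{"x": 0.001,"y": 0.003,"z": -0.09,"rx": 0,"ry": 0,"rz": 0,"claw": 255},{"x": 0.001,"y": 0.003,"z": -0.098,"rx": 0,"ry": 0,"rz": 0,"claw": 255},{"x": 0.001,"y": 0.003,"z": -0.102,"rx": 0,"ry": 0,"rz": 0,"claw": 255},{"x": 0.001,"y": 0.003,"z": -0.106,"rx": 0,"ry": 0,"rz": 0,"claw": 255},{"x": 0.001,"y": 0.003,"z": -0.11,"rx": 0,"ry": 0,"rz": 0,"claw": 255}]'

```text
t: 5.85
tool_pos: [0.4344, -0.2535, 0.1131]
orientation: [0.575, 2.877, -0.062]
force: [0.1, -0.2, -1.2]
opening: 0.0178
gripper_force: 50.0
```

>>> arm_command --targets '[{"x": 0,"y": 0,"z": -0.006,"rx": 0,"ry": 0,"rz": 0,"claw": 255},{"x": 0,"y": 0,"z": -0.012,"rx": 0,"ry": 0,"rz": 0,"claw": 255},{"x": 0,"y": 0,"z": -0.018,"rx": 0,"ry": 0,"rz": 0,"claw": 255},{"x": 0,"y": 0,"z": -0.024,"rx": 0,"ry": 0,"rz": 0,"claw": 255},{"x": 0,"y": 0,"z": -0.024,"rx": 0,"ry": 0,"rz": 0,"claw": 255},{"x": 0,"y": 0,"z": -0.024,"rx": 0,"ry": 0,"rz": 0,"claw": 255}]'

```text
t: 6.35
tool_pos: [0.4336, -0.2528, 0.0999]
orientation: [0.575, 2.879, -0.061]
force: [0.2, -1.0, -1.7]
opening: 0.0178
gripper_force: 50.0
```

Run:
```python
from h import *
s=robot.read_state();print(s['t'],s['tool_pos'],s['orientation'],s['force'],s['opening'],s['wrist_torque'])
for n in('scene','top'):
    im,d,P=cam(n,f'in_{n}.png');np.save(f'in_{n}.npy',P)
a=cv2.imread('pics/in_scene.png')[245:305,160:240];b=cv2.imread('pics/in_top.png')[190:250,340:400]
o=np.hstack([cv2.resize(a,(440,330)),cv2.resize(b,(330,330))]);cv2.imwrite('pics/in.png',o)
```

```text
6.35 [ 0.43358935 -0.25283497  0.09985046] [ 0.57523272  2.87860568 -0.06064499] [ 0.20119605 -0.96558797 -1.74277526] 0.01777838637563206 [ 0.0787327   0.20280995 -0.01286511]
```

View pics/in.png

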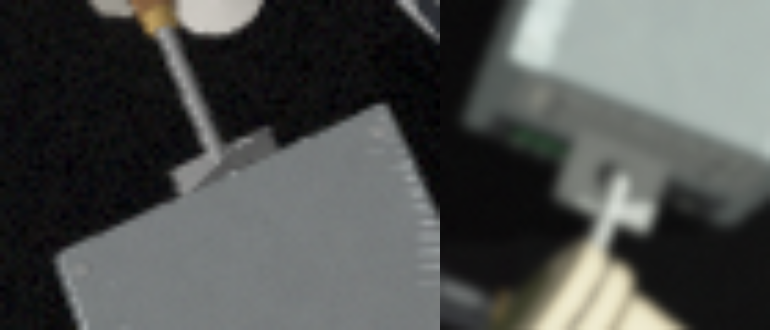

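The rod passes over the tab and the prong is in the hole, seen at about (372,222) in the top view, with no vertical load. Starting to draw.

>>> arm_command --targets '[{"x": -0.0018,"y": 0.0008,"z": 0,"rx": 0,"ry": 0,"rz": 0,"claw": 255},{"x": -0.0037,"y": 0.0015,"z": 0,"rx": 0,"ry": 0,"rz": 0,"claw": 255},{"x": -0.0055,"y": 0.0023,"z": 0,"rx": 0,"ry": 0,"rz": 0,"claw": 255},{"x": -0.0074,"y": 0.0031,"z": 0,"rx": 0,"ry": 0,"rz": 0,"claw": 255},{"x": -0.0092,"y": 0.0038,"z": 0,"rx": 0,"ry": 0,"rz": 0,"claw": 255},{"x": -0.0111,"y": 0.0046,"z": 0,"rx": 0,"ry": 0,"rz": 0,"claw": 255},{"x": -0.0129,"y": 0.0054,"z": 0,"rx": 0,"ry": 0,"rz": 0,"claw": 255},{"x": -0.0148,"y": 0.0061,"z": 0,"rx": 0,"ry": 0,"rz": 0,"claw": 255},{"x": -0.0166,"y": 0.0069,"z": 0,"rx": 0,"ry": 0,"rz": 0,"claw": 255},{"x": -0.0185,"y": 0.0077,"z": 0,"rx": 0,"ry": 0,"rz": 0,"claw": 255}]'

```text
t: 7.28
tool_pos: [0.4246, -0.2492, 0.1004]
orientation: [0.575, 2.878, -0.061]
force: [1.7, -1.1, -1.2]
opening: 0.0179
gripper_force: 50.0
```

>>> arm_command --targets '[{"x": -0.0037,"y": 0.0015,"z": 0,"rx": 0,"ry": 0,"rz": 0,"claw": 255},{"x": -0.0074,"y": 0.0031,"z": 0,"rx": 0,"ry": 0,"rz": 0,"claw": 255},{"x": -0.0111,"y": 0.0046,"z": 0,"rx": 0,"ry": 0,"rz": 0,"claw": 255},{"x": -0.0148,"y": 0.0061,"z": 0,"rx": 0,"ry": 0,"rz": 0,"claw": 255},{"x": -0.0185,"y": 0.0077,"z": 0,"rx": 0,"ry": 0,"rz": 0,"claw": 255},{"x": -0.0222,"y": 0.0092,"z": 0,"rx": 0,"ry": 0,"rz": 0,"claw": 255},{"x": -0.0258,"y": 0.0108,"z": 0,"rx": 0,"ry": 0,"rz": 0,"claw": 255},{"x": -0.0295,"y": 0.0123,"z": 0,"rx": 0,"ry": 0,"rz": 0,"claw": 255},{"x": -0.0332,"y": 0.0138,"z": 0,"rx": 0,"ry": 0,"rz": 0,"claw": 255},{"x": -0.0369,"y": 0.0154,"z": 0,"rx": 0,"ry": 0,"rz": 0,"claw": 255}]'

```text
t: 8.12
tool_pos: [0.4059, -0.2414, 0.1003]
orientation: [0.575, 2.878, -0.061]
force: [3.3, -1.2, -1.1]
opening: 0.0177
gripper_force: 50.0
```

Run:
```python
from h import *
s=robot.read_state();print(s['t'],s['tool_pos'],s['force'],s['wrist_torque'])
t=np.radians(-22.6);a=np.array([np.cos(t),np.sin(t)]);n=np.array([-a[1],a[0]]);h=np.array([.530,-.294])
for nm in('scene','top'):
    im,d,P=cam(nm,f'pull1_{nm}.png');Q=P.reshape(-1,3);l=np.c_[(Q[:,:2]-h)@a,(Q[:,:2]-h)@n,Q[:,2]]
    k=(abs(l[:,1])>.008)&(abs(l[:,1])<.02)&(l[:,0]>-.12)&(l[:,0]<.0)&(abs(l[:,2]-.089)<.006);m=l[k];print(nm,len(m),'tab front x',np.sort(m[:,0])[:4].round(4),'z',np.median(m[:,2]))
```

```text
8.1167 [ 0.40592307 -0.24139121  0.10026284] [ 3.31128184 -1.15069925 -1.0624123 ] [-0.05601585 -0.25433534 -0.00890073]
scene 72 tab front x [-0.0438 -0.0432 -0.0428 -0.0427] z 0.08811375914703762
top 130 tab front x [-0.0432 -0.0429 -0.0428 -0.0427] z 0.08962005568011933
```

>>> arm_command --targets '[{"x": -0.0037,"y": 0.0015,"z": 0,"rx": 0,"ry": 0,"rz": 0,"claw": 255},{"x": -0.0074,"y": 0.0031,"z": 0,"rx": 0,"ry": 0,"rz": 0,"claw": 255},{"x": -0.0111,"y": 0.0046,"z": 0,"rx": 0,"ry": 0,"rz": 0,"claw": 255},{"x": -0.0148,"y": 0.0061,"z": 0,"rx": 0,"ry": 0,"rz": 0,"claw": 255},{"x": -0.0185,"y": 0.0077,"z": 0,"rx": 0,"ry": 0,"rz": 0,"claw": 255},{"x": -0.0222,"y": 0.0092,"z": 0,"rx": 0,"ry": 0,"rz": 0,"claw": 255},{"x": -0.0258,"y": 0.0108,"z": 0,"rx": 0,"ry": 0,"rz": 0,"claw": 255},{"x": -0.0295,"y": 0.0123,"z": 0,"rx": 0,"ry": 0,"rz": 0,"claw": 255}]'

```text
t: 8.88
tool_pos: [0.3912, -0.2352, 0.1002]
orientation: [0.575, 2.878, -0.061]
force: [1.3, -0.9, -2.3]
opening: 0.0177
gripper_force: 50.0
```

>>> arm_command --targets '[{"x": -0.0018,"y": 0.0008,"z": 0,"rx": 0,"ry": 0,"rz": 0,"claw": 255},{"x": -0.0037,"y": 0.0015,"z": 0,"rx": 0,"ry": 0,"rz": 0,"claw": 255},{"x": -0.0055,"y": 0.0023,"z": 0,"rx": 0,"ry": 0,"rz": 0,"claw": 255}]'

```text
t: 9.13
tool_pos: [0.3885, -0.2341, 0.1002]
orientation: [0.575, 2.878, -0.061]
force: [3.2, -0.9, -1.6]
opening: 0.018
gripper_force: 50.0
```

>>> arm_command --targets '[{"x": -0.0018,"y": 0.0008,"z": 0,"rx": 0,"ry": 0,"rz": 0,"claw": 255},{"x": -0.0037,"y": 0.0015,"z": 0,"rx": 0,"ry": 0,"rz": 0,"claw": 255},{"x": -0.0055,"y": 0.0023,"z": 0,"rx": 0,"ry": 0,"rz": 0,"claw": 255}]'

```text
t: 9.38
tool_pos: [0.3861, -0.2331, 0.1004]
orientation: [0.575, 2.877, -0.061]
force: [5.2, -1.8, -3.0]
opening: 0.0174
gripper_force: 50.0
```

>>> arm_command --targets '[{"x": -0.0018,"y": 0.0008,"z": 0,"rx": 0,"ry": 0,"rz": 0,"claw": 255},{"x": -0.0037,"y": 0.0015,"z": 0,"rx": 0,"ry": 0,"rz": 0,"claw": 255}]'

```text
t: 9.55
tool_pos: [0.3847, -0.2326, 0.1006]
orientation: [0.575, 2.876, -0.062]
force: [8.8, -3.0, -3.7]
opening: 0.0177
gripper_force: 50.0
```

>>> arm_command --targets '[{"x": -0.0011,"y": 0.0005,"z": 0,"rx": 0,"ry": 0,"rz": 0,"claw": 255},{"x": -0.0018,"y": 0.0008,"z": 0,"rx": 0,"ry": 0,"rz": 0,"claw": 255},{"x": -0.0018,"y": 0.0008,"z": 0,"rx": 0,"ry": 0,"rz": 0,"claw": 255}]'

```text
t: 9.8
tool_pos: [0.3844, -0.2326, 0.1012]
orientation: [0.575, 2.874, -0.063]
force: [9.6, -2.7, -3.9]
opening: 0.0174
gripper_force: 50.0
```

Run:
```python
from h import *
s=robot.read_state();print(s['t'],s['tool_pos'],s['force'],s['wrist_torque'])
t=np.radians(-22.6);a=np.array([np.cos(t),np.sin(t)]);n=np.array([-a[1],a[0]]);h=np.array([.530,-.294])
for nm in('scene','top'):
    im,d,P=cam(nm,f'pull2_{nm}.png');Q=P.reshape(-1,3);l=np.c_[(Q[:,:2]-h)@a,(Q[:,:2]-h)@n,Q[:,2]]
    k=(abs(l[:,1])>.008)&(abs(l[:,1])<.02)&(l[:,0]>-.12)&(l[:,0]<.0)&(abs(l[:,2]-.089)<.006);m=l[k];print(nm,len(m),'tab front x',np.sort(m[:,0])[:4].round(4),'z',np.median(m[:,2]))
    k=(abs(l[:,1])<.02)&(l[:,0]>-.11)&(l[:,0]<-.03)&(l[:,2]>.096)&(l[:,2]<.12);m=l[k]
    if len(m):print(' rod z fit',np.polyfit(m[:,0],m[:,2],1),m[:,0].min(),m[:,0].max(),np.median(m[:,1]))
a=cv2.imread('pics/pull2_scene.png')[225:305,130:240];b=cv2.imread('pics/pull2_top.png')[180:270,330:420]
o=np.hstack([cv2.resize(a,(440,320)),cv2.resize(b,(320,320))]);cv2.imwrite('pics/p2.png',o)
```

```text
9.8 [ 0.38435102 -0.23257899  0.1011606 ] [ 9.6425995  -2.71149488 -3.91306932] [-0.48865041 -1.2844438   0.01305128]
scene 108 tab front x [-0.0666 -0.0662 -0.066  -0.0653] z 0.0885415884119044
 rod z fit [-0.02897625  0.10673601] -0.1089246465351926 -0.04603689097434847 0.00030337456198769935
top 171 tab front x [-0.0656 -0.0654 -0.0653 -0.0651] z 0.09019250307603022
 rod z fit [-0.04629709  0.10720993] -0.10977458601722846 -0.0304994309851743 -0.0008823030388205927
```

View pics/p2.png

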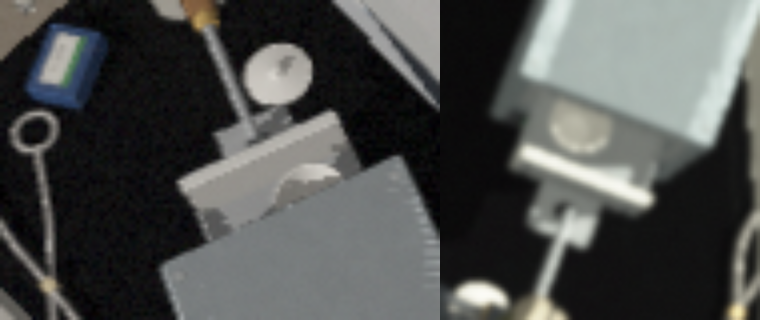

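The tray is about 48 mm out with a crucible standing in it (top view, about (372,214)). The pull force now climbs at roughly 3 N/mm, which matches the sprung stop. One small confirming press, then I relax.

>>> arm_command --targets '[{"x": -0.001,"y": 0.0004,"z": 0,"rx": 0,"ry": 0,"rz": 0,"claw": 255},{"x": -0.0018,"y": 0.0008,"z": 0,"rx": 0,"ry": 0,"rz": 0,"claw": 255},{"x": -0.0018,"y": 0.0008,"z": 0,"rx": 0,"ry": 0,"rz": 0,"claw": 255}]'

```text
t: 10.15
tool_pos: [0.3839, -0.2324, 0.1015]
orientation: [0.574, 2.873, -0.063]
force: [12.2, -5.2, -4.4]
opening: 0.0179
gripper_force: 50.0
```

>>> arm_command --targets '[{"x": 0.0022,"y": -0.0009,"z": 0,"rx": 0,"ry": 0,"rz": 0,"claw": 255},{"x": 0.0044,"y": -0.0018,"z": 0,"rx": 0,"ry": 0,"rz": 0,"claw": 255},{"x": 0.0066,"y": -0.0027,"z": 0,"rx": 0,"ry": 0,"rz": 0,"claw": 255},{"x": 0.0089,"y": -0.0037,"z": 0,"rx": 0,"ry": 0,"rz": 0,"claw": 255},{"x": 0.0111,"y": -0.0046,"z": 0,"rx": 0,"ry": 0,"rz": 0,"claw": 255},{"x": 0.0111,"y": -0.0046,"z": 0,"rx": 0,"ry": 0,"rz": 0,"claw": 255},{"x": 0.0111,"y": -0.0046,"z": 0,"rx": 0,"ry": 0,"rz": 0,"claw": 255}]'

```text
t: 10.73
tool_pos: [0.3873, -0.2335, 0.0998]
orientation: [0.575, 2.879, -0.061]
force: [-0.9, -0.2, -1.3]
opening: 0.0176
gripper_force: 50.0
```

Run:
```python
from h import *
s=robot.read_state();print(s['t'],s['tool_pos'],s['force'],s['wrist_torque'])
t=np.radians(-22.6);a=np.array([np.cos(t),np.sin(t)]);n=np.array([-a[1],a[0]]);h=np.array([.530,-.294])
for nm in('scene','top'):
    im,d,P=cam(nm,f'rel_{nm}.png');Q=P.reshape(-1,3);l=np.c_[(Q[:,:2]-h)@a,(Q[:,:2]-h)@n,Q[:,2]]
    k=(abs(l[:,1])>.008)&(abs(l[:,1])<.02)&(l[:,0]>-.12)&(l[:,0]<.0)&(abs(l[:,2]-.089)<.006);m=l[k];print(nm,len(m),'tab front x',np.sort(m[:,0])[:4].round(4),'z',np.median(m[:,2]))
    k=(abs(l[:,1])<.008)&(l[:,0]>-.11)&(l[:,0]<-.03)&(l[:,2]>.1)&(l[:,2]<.125);m=l[k]
    if len(m):print(' rod z fit',np.polyfit(m[:,0],m[:,2],1),np.sort(m[:,0])[-4:].round(4),np.median(m[:,1]))
```

```text
10.7333 [ 0.38733544 -0.23349876  0.09984433] [-0.87989904 -0.22607448 -1.3165035 ] [0.12616482 0.16936433 0.01660892]
scene 106 tab front x [-0.0648 -0.0637 -0.0636 -0.0636] z 0.0877154068568009
 rod z fit [-0.02263597  0.10585817] [-0.0452 -0.0442 -0.0442 -0.0439] 0.0005537577203133397
top 161 tab front x [-0.0632 -0.0631 -0.063  -0.063 ] z 0.08964085673388156
 rod z fit [-0.00088554  0.10956895] [-0.0303 -0.0302 -0.0302 -0.03  ] -0.00042602019447551766
```

>>> arm_command --targets '[{"x": 0.002,"y": -0.0008,"z": 0,"rx": 0,"ry": 0,"rz": 0,"claw": 255},{"x": 0.0055,"y": -0.0023,"z": 0,"rx": 0,"ry": 0,"rz": 0,"claw": 255},{"x": 0.0055,"y": -0.0023,"z": 0,"rx": 0,"ry": 0,"rz": 0,"claw": 255},{"x": 0.0055,"y": -0.0023,"z": 0.008,"rx": 0,"ry": 0,"rz": 0,"claw": 255},{"x": 0.0055,"y": -0.0023,"z": 0.016,"rx": 0,"ry": 0,"rz": 0,"claw": 255},{"x": 0.0055,"y": -0.0023,"z": 0.024,"rx": 0,"ry": 0,"rz": 0,"claw": 255}]'

```text
t: 11.33
tool_pos: [0.3906, -0.235, 0.1128]
orientation: [0.575, 2.878, -0.061]
force: [-0.4, -0.6, -1.0]
opening: 0.0181
gripper_force: 50.0
```

Free of load. I lift clear and back off slightly, then return.

>>> arm_command --targets '[{"x": 0,"y": 0,"z": 0.01,"rx": 0,"ry": 0,"rz": 0,"claw": 255},{"x": 0,"y": 0,"z": 0.03,"rx": 0,"ry": 0,"rz": 0,"claw": 255},{"x": 0,"y": 0,"z": 0.06,"rx": 0,"ry": 0,"rz": 0,"claw": 255},{"x": 0,"y": 0,"z": 0.12,"rx": 0,"ry": 0,"rz": 0,"claw": 255},{"x": 0,"y": 0,"z": 0.19,"rx": 0,"ry": 0,"rz": 0,"claw": 255},{"x": 0,"y": 0,"z": 0.24,"rx": 0,"ry": 0,"rz": 0,"claw": 255},{"x": 0,"y": 0,"z": 0.24,"rx": 0,"ry": 0,"rz": 0,"claw": 255},{"x": 0,"y": 0,"z": 0.24,"rx": 0,"ry": 0,"rz": 0,"claw": 255}]'

```text
t: 12.0
tool_pos: [0.3915, -0.2358, 0.2352]
orientation: [0.574, 2.874, -0.065]
force: [-0.5, -0.3, -1.4]
opening: 0.0178
gripper_force: 50.0
```

Run:
```python
from h import *
s=robot.read_state();print(s['t'],s['tool_pos'],s['orientation'],s['force'])
t=np.radians(-22.6);a=np.array([np.cos(t),np.sin(t)]);n=np.array([-a[1],a[0]]);h=np.array([.530,-.294])
for nm in('scene','top'):
    im,d,P=cam(nm,f'out_{nm}.png');Q=P.reshape(-1,3);l=np.c_[(Q[:,:2]-h)@a,(Q[:,:2]-h)@n,Q[:,2]]
    k=(abs(l[:,1])>.008)&(abs(l[:,1])<.02)&(l[:,0]>-.12)&(l[:,0]<.0)&(abs(l[:,2]-.089)<.006);m=l[k];print(nm,len(m),'tab front x',np.sort(m[:,0])[:4].round(4),'z',np.median(m[:,2]))
    k=(abs(l[:,1])<.012)&(l[:,0]>-.13)&(l[:,0]<-.03)&(l[:,2]>.2)&(l[:,2]<.26);m=l[k]
    if len(m):print(' rod z fit',np.polyfit(m[:,0],m[:,2],1),np.polyfit(m[:,0],m[:,1],1),np.sort(m[:,0])[-4:].round(4))
# return: measured rest tool pose (hook lying): pos .4422,.2217,.0539 ; rv -.356,2.911,.044
R=Ro.from_rotvec([-.3562,2.9112,.0405]);r=Ro.from_rotvec(s['orientation'])
p=np.array([.4422,.2217,.234]);print('full',((p-s['tool_pos'])/.5).round(4),((R*r.inv()).as_rotvec()/2).round(4))
```

```text
12.0 [ 0.39149291 -0.23575591  0.23523238] [ 0.5738349   2.87378825 -0.06464496] [-0.49074679 -0.27461825 -1.44783035]
scene 106 tab front x [-0.0645 -0.0644 -0.0642 -0.0636] z 0.08771339833733716
 rod z fit [-0.10269626  0.23368466] [-3.28414881e-03  4.01235229e-05] [-0.0403 -0.0396 -0.0391 -0.0387]
top 149 tab front x [-0.0636 -0.0634 -0.0633 -0.0631] z 0.08965184291876849
 rod z fit [-0.10645316  0.23410496] [-0.00173065 -0.00088618] [-0.0437 -0.0426 -0.0426 -0.041 ]
full [ 0.1014  0.9149 -0.0025] [0.0021 0.0022 0.319 ]
```

Run:
```python
from h import *
def fit(P,h,yaw,z0,x0,x1):
    t=np.radians(yaw);a=np.array([np.cos(t),np.sin(t)]);n=np.array([-a[1],a[0]]);Q=P.reshape(-1,3);l=np.c_[(Q[:,:2]-h)@a,(Q[:,:2]-h)@n,Q[:,2]]
    k=(abs(l[:,1])<.006)&(l[:,0]>x0)&(l[:,0]<x1)&(abs(l[:,2]-z0)<.015);m=l[k]
    f=cv2.fitLine(m[:,[0,2]].astype(np.float32),cv2.DIST_HUBER,0,.001,.001).ravel();print(len(m),'slope',f[1]/f[0],'at',f[2:], 'lat',np.polyfit(m[:,0],m[:,1],1))
o0=np.array([.4698,.2277])
o2=np.array([.3915-.001,-.2358+.0004])+.030*np.array([.923,-.384])
for nm in('scene','top'):
    fit(np.load(nm+'0.npy'),o0,13.95,.0635,.012,.036); fit(np.load(nm+'0.npy'),o0,13.95,.07,-.06,-.008)
    fit(np.load(f'ov_{nm}.npy'),np.array([.433-.001,-.2541])+.030*np.array([.923,-.384]),-22.6,.176,.012,.075)
    im,d,P=cam(nm); fit(P,o2,-22.6,.24,.012,.075); fit(P,o2,-22.6,.24,-.018,-.003)
```

```text
18 slope 0.20969588 at [0.02308919 0.06074691] lat [ 0.10654783 -0.00196208]
69 slope -0.024754092 at [-0.03464853  0.06754262] lat [ 0.00982547 -0.00025552]
89 slope 0.003557526 at [0.05190537 0.17696863] lat [-0.00575212 -0.00016917]
94 slope 0.0052655586 at [0.03689404 0.23985663] lat [ 4.65792962e-03 -2.36155680e-05]
40 slope -0.19224095 at [-0.00989272  0.24604434] lat [0.01503231 0.00016705]
29 slope -0.20404606 at [0.02316933 0.0634975 ] lat [ 0.00332914 -0.00025461]
96 slope 0.009173373 at [-0.03374567  0.0709487 ] lat [-0.00432997 -0.00026284]
36 slope -0.04277241 at [0.06081272 0.17876504] lat [-0.01976728 -0.00069407]
72 slope -0.027451245 at [0.04922291 0.24062656] lat [-0.00536689 -0.00065968]Traceback (most recent call last):
  File "<stdin>", line 11, in <module>
  File "<stdin>", line 5, in fit
cv2.error: OpenCV(4.12.0) /io/opencv/modules/imgproc/src/linefit.cpp:50: error: (-215:Assertion failed) count > 0 in function 'fitLine2D_wods'
```

No slip of the hook in the grip. The tray stayed out at about 45 mm. Returning to the rest.

>>> arm_command --targets '[{"x": 0.01,"y": 0.05,"z": 0,"rx": 0,"ry": 0,"rz": 0.03,"claw": 255},{"x": 0.03,"y": 0.13,"z": 0,"rx": 0,"ry": 0,"rz": 0.07,"claw": 255},{"x": 0.05,"y": 0.21,"z": 0,"rx": 0,"ry": 0,"rz": 0.12,"claw": 255},{"x": 0.07,"y": 0.29,"z": 0,"rx": 0,"ry": 0,"rz": 0.17,"claw": 255},{"x": 0.085,"y": 0.37,"z": 0,"rx": 0,"ry": 0,"rz": 0.22,"claw": 255},{"x": 0.095,"y": 0.45,"z": 0,"rx": 0.001,"ry": 0.001,"rz": 0.27,"claw": 255},{"x": 0.1,"y": 0.53,"z": 0,"rx": 0.001,"ry": 0.001,"rz": 0.31,"claw": 255},{"x": 0.1014,"y": 0.61,"z": 0,"rx": 0.002,"ry": 0.002,"rz": 0.319,"claw": 255},{"x": 0.1014,"y": 0.68,"z": 0,"rx": 0.002,"ry": 0.002,"rz": 0.319,"claw": 255},{"x": 0.1014,"y": 0.74,"z": 0,"rx": 0.002,"ry": 0.002,"rz": 0.319,"claw": 255}]'

```text
t: 13.03
tool_pos: [0.44, 0.1373, 0.2307]
orientation: [-0.358, 2.917, 0.042]
force: [1.0, 0.5, -0.6]
opening: 0.0175
gripper_force: 50.0
```

>>> arm_command --targets '[{"x": 0,"y": 0.06,"z": 0,"rx": 0,"ry": 0,"rz": 0,"claw": 255},{"x": 0,"y": 0.11,"z": 0,"rx": 0,"ry": 0,"rz": 0,"claw": 255},{"x": 0,"y": 0.15,"z": 0,"rx": 0,"ry": 0,"rz": 0,"claw": 255},{"x": 0,"y": 0.1749,"z": 0,"rx": 0,"ry": 0,"rz": 0,"claw": 255},{"x": 0,"y": 0.1749,"z": 0,"rx": 0,"ry": 0,"rz": 0,"claw": 255},{"x": 0,"y": 0.1749,"z": 0,"rx": 0,"ry": 0,"rz": 0,"claw": 255},{"x": 0,"y": 0.1749,"z": -0.06,"rx": 0,"ry": 0,"rz": 0,"claw": 255},{"x": 0,"y": 0.1749,"z": -0.12,"rx": 0,"ry": 0,"rz": 0,"claw": 255},{"x": 0,"y": 0.1749,"z": -0.18,"rx": 0,"ry": 0,"rz": 0,"claw": 255},{"x": 0,"y": 0.1749,"z": -0.18,"rx": 0,"ry": 0,"rz": 0,"claw": 255}]'

```text
t: 13.87
tool_pos: [0.4369, 0.2196, 0.1347]
orientation: [-0.356, 2.927, 0.037]
force: [-1.5, -1.1, -2.4]
opening: 0.0175
gripper_force: 50.0
```

>>> arm_command --targets '[{"x": 0,"y": 0,"z": -0.05,"rx": 0,"ry": 0,"rz": 0,"claw": 255},{"x": 0,"y": 0,"z": -0.09,"rx": 0,"ry": 0,"rz": 0,"claw": 255},{"x": 0,"y": 0,"z": -0.09,"rx": 0,"ry": 0,"rz": 0,"claw": 255},{"x": 0,"y": 0,"z": -0.09,"rx": 0,"ry": 0,"rz": 0,"claw": 255},{"x": 0,"y": 0,"z": -0.09,"rx": 0,"ry": 0,"rz": 0,"claw": 255},{"x": 0,"y": 0,"z": -0.09,"rx": 0,"ry": 0,"rz": 0,"claw": 255}]'

```text
t: 14.37
tool_pos: [0.4427, 0.2228, 0.0997]
orientation: [-0.355, 2.912, 0.043]
force: [-0.1, 0.1, -0.5]
opening: 0.0176
gripper_force: 50.0
```

Run:
```python
from h import *
s=robot.read_state();print(s['t'],s['tool_pos'],s['orientation'],s['force'],s['dq'].round(3))
R=Ro.from_rotvec([-.356,2.911,.044]);r=Ro.from_rotvec(s['orientation'])
print(((np.array([.4422,.2217,.0539])-s['tool_pos'])/.5).round(4),((R*r.inv()).as_rotvec()/2).round(4))
```

```text
14.3667 [0.44267309 0.22283638 0.09970158] [-0.35542281  2.91241937  0.04272697] [-0.12261849  0.13262937 -0.5030688 ] [ 0.005 -0.001  0.003  0.001 -0.008  0.002]
[-0.0009 -0.0023 -0.0916] [ 0.0005 -0.0006  0.0003]
```

>>> arm_command --targets '[{"x": -0.0009,"y": -0.0023,"z": -0.03,"rx": 0,"ry": 0,"rz": 0,"claw": 255},{"x": -0.0009,"y": -0.0023,"z": -0.06,"rx": 0,"ry": 0,"rz": 0,"claw": 255},{"x": -0.0009,"y": -0.0023,"z": -0.08,"rx": 0,"ry": 0,"rz": 0,"claw": 255},{"x": -0.0009,"y": -0.0023,"z": -0.086,"rx": 0,"ry": 0,"rz": 0,"claw": 255},{"x": -0.0009,"y": -0.0023,"z": -0.089,"rx": 0,"ry": 0,"rz": 0,"claw": 255},{"x": -0.0009,"y": -0.0023,"z": -0.0916,"rx": 0,"ry": 0,"rz": 0,"claw": 255},{"x": -0.0009,"y": -0.0023,"z": -0.0916,"rx": 0,"ry": 0,"rz": 0,"claw": 255},{"x": -0.0009,"y": -0.0023,"z": -0.0916,"rx": 0,"ry": 0,"rz": 0,"claw": 255}]'

```text
t: 15.03
tool_pos: [0.4421, 0.2221, 0.0537]
orientation: [-0.356, 2.913, 0.043]
force: [-3.5, 0.6, 5.7]
opening: 0.0179
gripper_force: 50.0
```

>>> arm_command --targets '[{"x": 0,"y": 0,"z": 0.001,"rx": 0,"ry": 0,"rz": 0,"claw": 255},{"x": 0,"y": 0,"z": 0.001,"rx": 0,"ry": 0,"rz": 0,"claw": 255}]' --squeeze 5

```text
t: 15.2
tool_pos: [0.442, 0.222, 0.0535]
orientation: [-0.356, 2.913, 0.043]
force: [-1.6, 0.6, 5.8]
opening: 0.018
gripper_force: 5.0
```

>>> arm_command --targets '[{"x": 0,"y": 0,"z": 0,"rx": 0,"ry": 0,"rz": 0,"claw": 190},{"x": 0,"y": 0,"z": 0,"rx": 0,"ry": 0,"rz": 0,"claw": 150},{"x": 0,"y": 0,"z": 0,"rx": 0,"ry": 0,"rz": 0,"claw": 110},{"x": 0,"y": 0,"z": 0,"rx": 0,"ry": 0,"rz": 0,"claw": 110},{"x": 0,"y": 0,"z": 0,"rx": 0,"ry": 0,"rz": 0,"claw": 110},{"x": 0,"y": 0,"z": 0,"rx": 0,"ry": 0,"rz": 0,"claw": 110}]'

```text
t: 15.7
tool_pos: [0.4407, 0.2213, 0.0518]
orientation: [-0.356, 2.916, 0.041]
force: [0.5, -0.2, 0.4]
opening: 0.0513
gripper_force: 0.0
```

Run:
```python
from h import *
s=robot.read_state();print(s['t'],s['tool_pos'],s['force'],s['opening'])
```

```text
15.7 [0.44065515 0.22130951 0.05179068] [ 0.45923586 -0.22196401  0.37790554] 0.0512643277047611
```

Released. I raise the gripper straight up and move it back toward the start.

>>> arm_command --targets '[{"x": 0,"y": 0,"z": 0.04,"rx": 0,"ry": 0,"rz": 0,"claw": 110},{"x": 0,"y": 0,"z": 0.11,"rx": 0,"ry": 0,"rz": 0,"claw": 110},{"x": 0,"y": 0,"z": 0.19,"rx": 0,"ry": 0,"rz": 0,"claw": 110},{"x": 0,"y": 0,"z": 0.27,"rx": 0,"ry": 0,"rz": 0,"claw": 110},{"x": 0,"y": 0,"z": 0.35,"rx": 0,"ry": 0,"rz": 0,"claw": 110},{"x": -0.04,"y": 0.06,"z": 0.38,"rx": 0,"ry": 0,"rz": -0.04,"claw": 110},{"x": -0.08,"y": 0.13,"z": 0.38,"rx": 0,"ry": 0,"rz": -0.08,"claw": 110},{"x": -0.12,"y": 0.2,"z": 0.38,"rx": 0,"ry": 0,"rz": -0.12,"claw": 110},{"x": -0.16,"y": 0.27,"z": 0.38,"rx": 0,"ry": 0,"rz": -0.16,"claw": 110},{"x": -0.2,"y": 0.34,"z": 0.38,"rx": 0,"ry": 0,"rz": -0.2,"claw": 110}]'

```text
t: 16.53
tool_pos: [0.3405, 0.3915, 0.2425]
orientation: [0.237, 2.925, -0.018]
force: [-0.1, 0.3, 0.7]
opening: 0.0528
gripper_force: 0.0
```

>>> arm_command --targets '[{"x": -0.04,"y": 0.07,"z": 0,"rx": 0,"ry": 0,"rz": -0.04,"claw": 110},{"x": -0.08,"y": 0.14,"z": 0,"rx": 0,"ry": 0,"rz": -0.08,"claw": 110},{"x": -0.12,"y": 0.22,"z": 0,"rx": 0,"ry": 0,"rz": -0.1,"claw": 110},{"x": -0.12,"y": 0.24,"z": 0,"rx": 0,"ry": 0,"rz": -0.1,"claw": 110},{"x": -0.12,"y": 0.24,"z": 0,"rx": 0,"ry": 0,"rz": -0.1,"claw": 110},{"x": -0.12,"y": 0.24,"z": 0,"rx": 0,"ry": 0,"rz": -0.1,"claw": 110}]'

```text
t: 17.03
tool_pos: [0.2811, 0.5103, 0.2412]
orientation: [0.518, 2.892, -0.051]
force: [-0.3, -0.4, 0.1]
opening: 0.0528
gripper_force: 0.0
```

Run:
```python
from h import *
s=robot.read_state();print(s['t'],s['tool_pos'],s['dq'].round(2))
def loc(P,h,yaw):
    t=np.radians(yaw);a=np.array([np.cos(t),np.sin(t)]);n=np.array([-a[1],a[0]]);Q=P.reshape(-1,3);return np.c_[(Q[:,:2]-h)@a,(Q[:,:2]-h)@n,Q[:,2]]
ims=[]
for nm in('scene','top'):
    im,d,P=cam(nm,f'end_{nm}.png')
    for q in(np.load(nm+'0.npy'),P):
        l=loc(q,np.array([.4237,.2162]),13.95)
        k=(abs(l[:,0])<.045)&(abs(l[:,1])<.02)&(l[:,2]>.062)&(l[:,2]<.08);e=(l[:,0]>.055)&(abs(l[:,1])<.015)&(l[:,0]<.145)&(l[:,2]>.055)&(l[:,2]<.07)
        print(nm,'handle',np.median(l[k],0).round(4),np.polyfit(l[k,0],l[k,1],1).round(4),np.polyfit(l[k,0],l[k,2],1).round(4),'rod end',np.sort(l[e,0])[-3:].round(4))
    l=loc(P,np.array([.530,-.294]),-22.6);k=(abs(l[:,1])<.02)&(l[:,0]>-.12)&(l[:,0]<0)&(abs(l[:,2]-.089)<.006);print('tab',np.sort(l[k,0])[:3])
    im=im[:,:,::-1];ims.append(cv2.resize(im[210:330,130:270] if nm=='scene' else im[170:290,300:440],(350,300)));ims.append(cv2.resize(im[100:180,260:360] if nm=='scene' else im[205:295,130:230],(350,290)))
cv2.imwrite('pics/end.png',np.hstack([np.vstack(ims[:2]),np.vstack(ims[2:])]))
```

```text
17.0333 [0.28106472 0.51027194 0.24118821] [-0.03 -0.04  0.03 -0.    0.   -0.  ]
scene handle [-0.0032 -0.0012  0.0672] [ 0.0049 -0.0007] [0.0112 0.0672] rod end [0.1264 0.1282 0.1294]
scene handle [-0.0047 -0.0026  0.0675] [-0.0027 -0.0015] [0.0003 0.0673] rod end [0.1248 0.126  0.1287]
tab [-0.06476966 -0.06418071 -0.06414985]
top handle [-0.005  -0.0006  0.0703] [-0.0143 -0.0003] [0.0093 0.0699] rod end [0.1233 0.1267 0.1276]
top handle [-0.0057 -0.0024  0.0699] [-0.0088 -0.0017] [-0.0006  0.0698] rod end [0.1256 0.1259 0.1279]
tab [-0.06355068 -0.06339222 -0.06327665]
```

View pics/end.png

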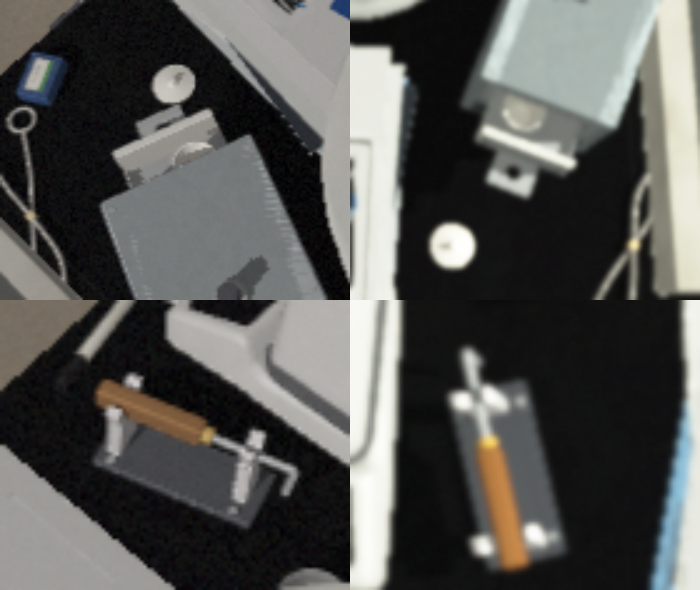

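The final pictures show the hook seated in its rest as before, the tray out with its crucible upright, and the lid in place. Handing in.

```bash
python3 -c "
from plant import robot
print(robot.close_job())"
```

```text
the job is handed in; nothing more can be done
None
```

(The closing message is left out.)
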